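Unload the slide-case dryer and set it for the next batch

ROBOT

A 6-joint arm with a two-finger parallel gripper is mounted at the origin on the work surface. World frame = base frame: x ahead of the robot, y to its left, z up, the work surface at z = 0. Lengths are in mm, angles in rad, forces in N, time in s.
With the tool pointing down it reaches from about 400 to 925 mm from the base axis. Payload 12.5 kg.
Tool frame: the origin (TCP) lies between the finger pads; the fingertips stand env.tip_extent ahead of it and the grasp point (between the pads) lies 11 mm behind it (env.tip_extent is the distance from the TCP to the fingertips, in mm); z points along the fingers, y is the line along which they close (so a half turn about z gives the same grasp; the last joint's range is limited). The gripper opens to 95 mm and grips with 3 to 60 N. Pads are 20 mm wide; open, the fingers measure 119 mm over their backs; the gripper's body (75 mm by 180 mm) begins 59 mm behind the grasp point.
Start: joints at [1.241, 0.491, 1.559, -0, 1.092, -0.106], TCP at [138.691, 609.435, 222.661] pointing down, gripper open.
Joint ranges: [-3.1, 3.1], [-0.84, 2.19], [0.05, 2.79], [-1.13, 4.28], [0.06, 2.93], [-2.69, 2.69]. Speed limits (rad/s): [2.22, 2.22, 2.79, 3.14, 3.14, 3.14].

INTERFACE

Orientations are given as [roll, pitch, yaw] about the fixed x, y, z axes, in that order (R = Rz(yaw) Ry(pitch) Rx(roll)).
In Python, from cell import env gives the robot as it stands.
- The arm moves only by the tool carry_out, never from a script. Its argument "motion" is a list of rows, each a list of 5 numbers: the shift along the tool's x, y, z in mm, then the turn about the tool's z in degrees, then the closure, from 0 (fully open) to 1 (shut). A call has 1 to 12 rows; each row shifts and turns the commanded pose from where the row before left it, along the tool's axes as they then stand; what a row does not reach is not made up. A row lasts 1/10 s, in which the tool goes at most 50 mm and 8.59 degrees, less where a joint would pass 70% of its speed; a pose out of reach is approached as far as the arm can. A call with a gripper value outside its range is refused whole. The fingers move at their own pace and stop on an object; the grip force is fixed at half the most. Time passes only in rows, so rows that do not move let the fingers close. It gives the time, the measured TCP pose, the force, the opening and the grip force at its end, in the units of the state.
- env.state(): the state, without advancing time (a new reading comes with each control period).
- env.read_camera(name): name is "side" or "top" or "wrist"; returns a dict with "color" (400x640x3 uint8, red, green, blue), "K" (3x3 intrinsics, pixels), "R" (3x3) and "t" (3): a world point X has camera coordinates R X + t; the wrist camera has in their place "hand_eye" (4x4, takes a point from camera to tool coordinates, whose origin is the TCP and whose axes are the flange's). Camera axes: x right, y down, z forward; pixel columns grow to the right and rows downward; lengths in mm; the calibration is good to about 2 mm. A picture is of the moment at which its call begins: read the wrist's pose just before it. There is no depth.
- env.job_done(): hands the job in; it is judged then, once.
The state is a dict: "t": time; "joints": joint angles; "qvel": joint speeds; "tau": joint torques, N m; "eef_pos": TCP position; "tcp_rot": TCP orientation; "ft_force": force on the tool from outside, world axes, zero at the start; "moment": the same for the moment, N m; "opening": opening from 0.0 (shut) to 1.0 (fully open); "grip_force": force on a finger pad.
Only numpy, scipy, OpenCV 4.12 (cv2) and the standard library are available. Lean on these libraries where they do the work, as an engineer would, in place of code of your own. Each camera call takes 0.05 s, during which the arm holds its last target. There are 200 camera calls.

TASK

Change over the slide dryer: first slide the red fader fully to its zero end (the right-hand end as seen from the robot), then turn the black dial's pointer to the white mark (unload), and only then move every orange slide case from the metal catch tray into the blue tote, all lying flat on its floor in a single layer. When all are in, slide the fader so that it is level with the green marker, and last of all turn the dial's pointer to the blue mark; leave the other things on the bench alone.

Things in the scene. Friction and masses are not known exactly. Their poses are not given: they have to be found in the camera images.
- console: fixed white and grey control console, 210 (x) x 230 (y) x 50 mm high, turned by its yaw; origin at the centre of its underside. It stands to the left or the right of the tray. Fader track on top along its y axis at x = -60 mm (track 40 wide, 170 long, 14 mm high); dial on top at x = +45 mm, y = 0; white, blue and yellow marks 22 x 17 mm around the dial; white scale ticks beside the track
- fader (a joint): position of the red fader on its track, m: 0 at the zero end (towards the console's -y), 0.12 at the full end (towards its +y). Stays where it is left; about 2 N to move
- fader_top (a point): centre of the top of the fader's red grip, which is 28 mm (console x) x 20 mm (console y) x 40 mm high and stands on the 14 mm high track; top 105 mm above the bench
- marker: green marker block 14 x 8 x 28 mm fixed on the console beside the track (at console x = -92 mm), axes parallel to the console's; origin at the centre of its underside. The fader is level with it when both have the same console y (to within 6 mm)
- dial (a joint): angle of the dial, rad, growing clockwise seen from above, range 0 to 1.8: pointer at the white mark (unload) = 0.3, blue mark = 0.9, yellow mark = 1.5; a mark counts within 0.15. Stays where it is left
- dial_grip (a point): on the dial's axis at gripping height, 87 mm above the bench. The dial has a bar grip 57 mm long, 14 mm wide, top 94 mm above the bench, above a disc of 60 mm diameter whose top is at 64 mm. At joint 0 the bar lies along the console's x and its pointer end (white stripe on its top and end) looks to the console's -x
- tray: fixed metal catch tray of the dryer: flat floor 310 (x) x 240 (y) mm, 4 mm thick, with a lip only 10 mm high; origin at the centre of its underside. Behind it (tray x from 160 mm) a steel chute rises to 50 mm height, and the dryer (150 mm high, 380 mm wide) begins at tray x = 240 mm
- tote: fixed blue open tote 240 (x) x 250 (y) x 60 mm high, walls and floor 5 mm thick; origin at the centre of its underside. It stands on the other side of the tray from the console. A case lying flat on its floor has its centre 20 mm above the bench
- case1: finished slide case 1: orange plastic box 90 x 40 x 30 mm (its x, y, z), thin white seam, paper label on top, 50 to 100 g; origin at its centre. May be absent (there are 3 to 5 cases). Starts lying in the catch tray, 90 mm side roughly across the robot's view
- case2: finished slide case 2: orange plastic box 90 x 40 x 30 mm (its x, y, z), thin white seam, paper label on top, 50 to 100 g; origin at its centre. May be absent (there are 3 to 5 cases). Starts lying in the catch tray, 90 mm side roughly across the robot's view
- case3: finished slide case 3: orange plastic box 90 x 40 x 30 mm (its x, y, z), thin white seam, paper label on top, 50 to 100 g; origin at its centre. May be absent (there are 3 to 5 cases). Starts lying in the catch tray, 90 mm side roughly across the robot's view
- case4: finished slide case 4: orange plastic box 90 x 40 x 30 mm (its x, y, z), thin white seam, paper label on top, 50 to 100 g; origin at its centre. May be absent (there are 3 to 5 cases). Starts lying in the catch tray, 90 mm side roughly across the robot's view
- case5: finished slide case 5: orange plastic box 90 x 40 x 30 mm (its x, y, z), thin white seam, paper label on top, 50 to 100 g; origin at its centre. May be absent (there are 3 to 5 cases). Starts lying in the catch tray, 90 mm side roughly across the robot's view
- reagent: bystander: amber bottle, 68 mm diameter, 130 mm high; origin under its centre; leave alone
- washbottle: bystander: white bottle with red cap, 70 mm diameter, 170 mm high; origin under its centre; leave alone
- tuberack: bystander: orange tube rack 80 x 140 x 95 mm high with tubes; origin under its centre; leave alone
- jar: bystander: glass jar with blue lid, 72 mm diameter, 75 mm high; origin under its centre; leave alone
- tipbox: bystander: green tip box 85 x 120 x 60 mm high; origin under its centre; leave alone
- can: bystander: white and blue can, 66 mm diameter, 100 mm high; origin under its centre; leave alone
Mind the look-alikes: they are no part of the job. Leave any pink or yellow look-alike of the case2 alone.

How it is judged (in metres and radians):
On the way, in this order (a step that is already met when the one before it is completed fails the run):
1. the fader is at its zero end (within 6 mm) (value of joint fader below 0.006 m), for 0.2 s.
2. with the fader still at zero, the dial is at the white mark (within 0.15 rad) (value of joint fader below 0.006 m and value of joint dial between 0.15 and 0.45 rad), for 0.2 s.
3. with fader at zero and dial at white, every case lies flat on the tote's floor (all of step 2 and x of case1 in the frame of tote between -0.115 and 0.115 m and y of case1 in the frame of tote between -0.12 and 0.12 m and z of each of case1, case2, case3, case4, case5 in the frame of tote below 0.031 m and linear speed of each of case1, case2, case3, case4, case5 below 0.03 m/s and x of case2 in the frame of tote between -0.115 and 0.115 m and y of case2 in the frame of tote between -0.12 and 0.12 m and x of case3 in the frame of tote between -0.115 and 0.115 m and y of case3 in the frame of tote between -0.12 and 0.12 m and x of case4 in the frame of tote between -0.115 and 0.115 m and y of case4 in the frame of tote between -0.12 and 0.12 m and x of case5 in the frame of tote between -0.115 and 0.115 m and y of case5 in the frame of tote between -0.12 and 0.12 m), for 0.2 s.
4. with the dial still at white and the cases in the tote, the fader is level with the green marker (within 6 mm) (value of joint dial between 0.15 and 0.45 rad and x of case1 in the frame of tote between -0.115 and 0.115 m and y of case1 in the frame of tote between -0.12 and 0.12 m and z of each of case1, case2, case3, case4, case5 in the frame of tote below 0.031 m and linear speed of each of case1, case2, case3, case4, case5 below 0.03 m/s and x of case2 in the frame of tote between -0.115 and 0.115 m and y of case2 in the frame of tote between -0.12 and 0.12 m and x of case3 in the frame of tote between -0.115 and 0.115 m and y of case3 in the frame of tote between -0.12 and 0.12 m and x of case4 in the frame of tote between -0.115 and 0.115 m and y of case4 in the frame of tote between -0.12 and 0.12 m and x of case5 in the frame of tote between -0.115 and 0.115 m and y of case5 in the frame of tote between -0.12 and 0.12 m and y of fader_top in the frame of marker between -0.006 and 0.006 m), for 0.2 s.
At the end, for the whole second after the job is handed in: every case present lies at rest flat on the tote's floor in one layer (centre less than 31 mm above the tote's underside), the fader is within 6 mm of level with the green marker, and the dial is within 0.15 rad of the blue mark (y of fader_top in the frame of marker between -0.006 and 0.006 m and value of joint dial between 0.75 and 1.05 rad and x of case1 in the frame of tote between -0.115 and 0.115 m and y of case1 in the frame of tote between -0.12 and 0.12 m and z of each of case1, case2, case3, case4, case5 in the frame of tote below 0.031 m and linear speed of each of case1, case2, case3, case4, case5 below 0.03 m/s and x of case2 in the frame of tote between -0.115 and 0.115 m and y of case2 in the frame of tote between -0.12 and 0.12 m and x of case3 in the frame of tote between -0.115 and 0.115 m and y of case3 in the frame of tote between -0.12 and 0.12 m and x of case4 in the frame of tote between -0.115 and 0.115 m and y of case4 in the frame of tote between -0.12 and 0.12 m and x of case5 in the frame of tote between -0.115 and 0.115 m and y of case5 in the frame of tote between -0.12 and 0.12 m); the robot touches nothing.
It fails at once if a bystander is moved by more than 30 mm or tipped over (distance of any of reagent, washbottle, tuberack, jar, tipbox, can from where it was at the start of the episode above 0.03 m or angle between any of reagent, washbottle, tuberack, jar, tipbox, can's own z axis and vertical above 0.5 rad).
Of case1, case2, case3, case4, case5 only 3 to 5 are there at a start; the rules pass over those that are not, and their reading is None.
At some moment in a run one of case1, case2, case3, case4, case5 may be knocked a few centimetres aside while the robot is not near it.
Once in a run the grip may slacken for a moment while it holds something.
It also fails if it takes over 210 s, if anything falls off the work surface, if the arm or the gripper's body presses on something with over 40 N, if the wrist force passes 120 N, or if a joint passes its speed limit or range.

## Working session

There is one attempt and no reset: what is moved stays moved. The work goes in short steps, Python scripts to look and compute and a tool call to move; the robot and the scene stay as the last step left them, time stands still between calls to the robot, and variables do not carry over. Pictures are saved under pics/ and viewed, at most 14 in all, crops included, and the job is handed in when it is done.

Besides the shell and the picture viewer there is one more tool, called after "Request:" as name(argument=value, ...) on one line, values as JSON. carry_out: Moves the arm, as the interface text tells. Its arguments: {"type":"object","properties":{"motion":{"type":"array"}},"required":["motion"]}

```bash
mkdir -p pics; ls
cat > h.py <<'E'
import numpy as np, cv2
from cell import env
from scipy.spatial.transform import Rotation as Ro
def snap(n,f):
    s=env.state(); c=env.read_camera(n)
    cv2.imwrite(f'pics/{f}.png',c['color'][:,:,::-1]); 
    np.savez(f'pics/{f}.npz',**{k:v for k,v in c.items() if isinstance(v,(np.ndarray,list))},pos=s['eef_pos'],rot=s['tcp_rot'])
    return c
def RT(f):
    d=np.load(f'pics/{f}.npz'); K=np.array(d['K'])
    if 'R' in d: return K,d['R'],d['t']
    r=d['rot']; r=r if r.shape==(3,3) else Ro.from_euler('xyz',r).as_matrix()
    T=np.eye(4);T[:3,:3]=r;T[:3,3]=d['pos']
    W=np.linalg.inv(T@d['hand_eye']); return K,W[:3,:3],W[:3,3]
def ray(f,uv):
    K,R,t=RT(f); uv=np.atleast_2d(np.float64(uv))
    d=(np.c_[uv,np.ones(len(uv))]@np.linalg.inv(K).T)@R
    return -R.T@t,d
def atz(f,uv,z):
    c,d=ray(f,uv); return c+d*((z-c[2])/d[:,2])[:,None]
def tri(obs): # [(f,uv),...]
    A=[];b=[]
    for f,uv in obs:
        c,d=ray(f,uv); d=d[0]/np.linalg.norm(d[0]); P=np.eye(3)-np.outer(d,d); A.append(P);b.append(P@c)
    return np.linalg.lstsq(np.vstack(A),np.hstack(b),rcond=None)[0]
def proj(f,X):
    K,R,t=RT(f); p=(np.atleast_2d(X)@R.T+t)@K.T; return p[:,:2]/p[:,2:]
E
python3 - <<'E'
from h import *
for n in('top','side','wrist'): snap(n,n+'0')
print(env.state(),env.tip_extent)
for n in('top0','side0','wrist0'): 
    K,R,t=RT(n);print(n,K[0,0],-R.T@t,R[2])
a=[cv2.imread(f'pics/{n}0.png') for n in('top','side')]
E
```

```text
pics
{'t': 0.15, 'joints': array([ 1.24138820e+00,  4.91397156e-01,  1.55930950e+00,  2.12511637e-05,
        1.09172905e+00, -1.05552385e-01]), 'qvel': array([-0.00048721, -0.00173647, -0.00323694,  0.00097207, -0.00031236,
        0.00032396]), 'tau': array([ 2.43915740e-03, -6.12899351e+01, -2.58279294e+01,  6.93336152e-02,
        4.72863601e-02, -1.00306347e-04]), 'eef_pos': array([138.63032529, 609.24894631, 222.21085114]), 'tcp_rot': array([-3.14075628e+00, -1.07566436e-04,  2.91772706e+00]), 'ft_force': array([-0.32059035, -0.7571513 , -0.16176689]), 'moment': array([ 0.03504116, -0.01198991,  0.01803122]), 'grip_force': 0.0, 'opening': 1.001918902652966} 8.0
top0 390.5338774810909 [ 378.04717544    7.024759   1478.70959406] [ 0.05471773 -0.00482058 -0.99849023]
side0 418.61586838226077 [  -9.05700833 -516.84827919  969.62364115] [ 0.42306182  0.47799143 -0.76976808]
wrist0 313.93811356802223 [ 65.30423255 625.29266936 384.14516746] [ 0.2596485  -0.05892744 -0.96390363]
```

View pics/top0.png

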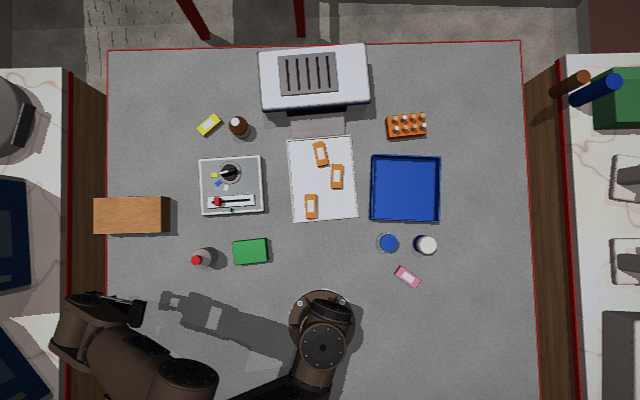

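View pics/side0.png

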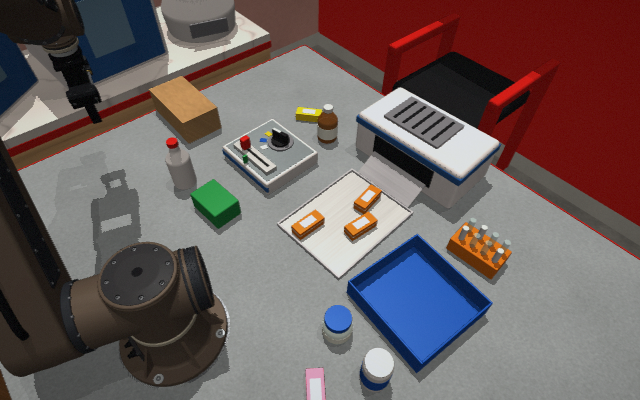

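The top view shows three orange cases at (320,153), (337,176) and (311,206) in the tray. The look-alikes are the yellow case (209,125), the pink case (407,276) and the orange tube rack (406,125). The fader is at (217,202), the dial at (230,171) and the tote at (405,188). The side view agrees: cases at (368,198), (360,224) and (308,222), fader (245,143). I choose the three orange boxes in the tray. Next are enlarged crops.

Run:
```python
from h import *
t=cv2.imread('pics/top0.png');s=cv2.imread('pics/side0.png')
def cr(i,x,y,w,h,W,H): return cv2.resize(i[y:y+h,x:x+w],(W,H),interpolation=cv2.INTER_CUBIC)
a=cr(t,190,145,80,75,400,375); b=cr(s,215,110,110,80,400,291)
c=cr(t,280,130,80,100,240,300)
d=cr(s,270,160,150,120,375,300)
A=np.zeros((600,800,3),np.uint8); A[:375,:400]=a; A[:291,400:]=b; A[300:600,400:640]=c
A[376:600,:400]=cr(cv2.imread('pics/wrist0.png'),0,0,640,400,400,224)
cv2.imwrite('pics/c1.png',A)
```

```text
(no output)
```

View pics/c1.png

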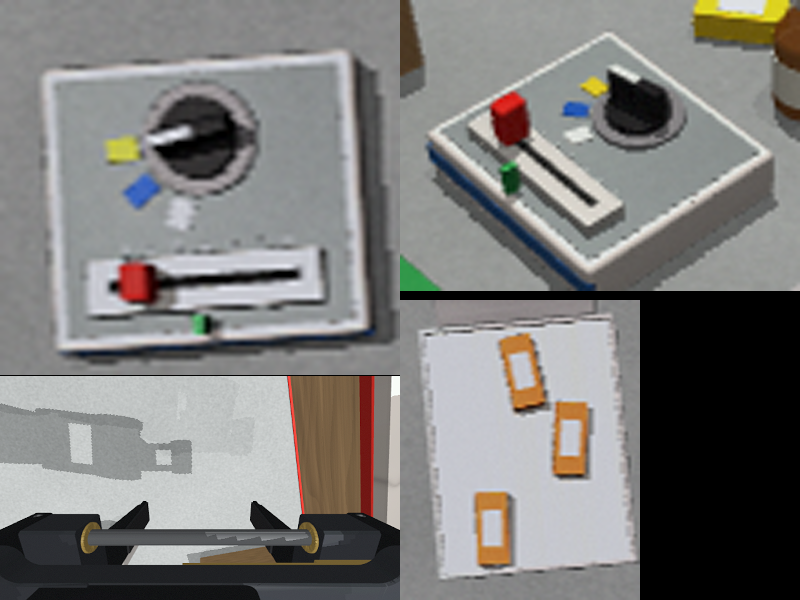

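The crop shows the console corners (top crop): (45,72), (348,52), (368,330), (60,348). The fader is at (137,280), the green marker at (202,323), and the dial at (200,135) with its pointer at yellow. The three orange boxes with white labels are confirmed as the cases.

```bash
cat >> h.py <<'E'
def rectpose(P): # P: 4 pts order TL(+x,+y),TR(+x,-y),BR(-x,-y),BL(-x,+y)
    c=P.mean(0); ex=(P[0]+P[1]-P[2]-P[3])[:2]; ey=(P[0]+P[3]-P[1]-P[2])[:2]
    return c,np.linalg.norm(ex)/2,np.linalg.norm(ey)/2,np.degrees(np.arctan2(ex[1],ex[0])),np.degrees(np.arctan2(-ey[0],ey[1]))
E
python3 - <<'E'
from h import *
np.set_printoptions(precision=1,suppress=True)
T=lambda p: np.float64(p)/5+[190,145]
C=lambda p:(np.float64(p)-[400,300])/3+[280,130]
S=lambda p:(np.float64(p)-[400,0])/(400/110)+[215,110]
print(rectpose(atz('top0',T([(45,72),(348,52),(368,330),(60,348)]),50)))
print('side',rectpose(atz('side0',S([(610,35),(773,155),(592,262),(430,135)]),50)))
print('corner tri',tri([('top0',T((45,72))),('side0',S((610,35)))]),tri([('top0',T((348,52))),('side0',S((773,155)))]))
print('fader',tri([('top0',T((135,279))),('side0',S((509,104)))]))
print('marker',tri([('top0',T((202,320))),('side0',S((510,167)))]), atz('top0',T((202,318)),78))
print('dial',tri([('top0',T((188,132))),('side0',S((640,85)))]))
for n,p,q in(('A',(522,372),(368,190)),('B',(571,438),(360,219)),('C',(493,528),(308,218))):
    print(n,tri([('top0',C(p)),('side0',q)]),atz('top0',C(p),34))
print('tray',rectpose(atz('top0',C([(420,330),(610,315),(637,563),(440,578)]),10)))
print('tote',rectpose(atz('top0',[(371,155),(440,156),(439,222),(370,219)],60)))
E
```

```text
(array([517.9, 317.7,  50. ]), np.float64(204.5273277668342), np.float64(224.24724259775547), np.float64(2.7580626240958996), np.float64(2.0591410782148603))
side (array([520.5, 316. ,  50. ]), np.float64(198.40853109896892), np.float64(217.14794785869), np.float64(1.1723764863498398), np.float64(4.038108656779956))
corner tri [617.5 435.6  43.5] [626.1 210.6  47.4]
fader [458.5 356.2 103. ]
marker [428.7 315.2  78.6] [[430.3 315.2  78. ]]
dial [565.3 319.4  88.6]
A [622.2 -15.   67.3] [[626.6 -14.3  34. ]]
B [539.7 -71.2  56.6] [[542.6 -72.7  34. ]]
C [433.5  26.   53.7] [[433.6  26.8  34. ]]
tray (array([537., -18.,  10.]), np.float64(315.0317347465348), np.float64(244.39989998581567), np.float64(3.819861953539894), np.float64(2.936201838947641))
tote (array([ 489.7, -318. ,   60. ]), np.float64(237.8813133159923), np.float64(251.84143712732373), np.float64(-3.120151029719708), np.float64(-3.1777290290348343))
```

Request:
carry_out(motion=[[-44,-21,-4.5,0,0],[-44,-21,-4.5,0,0],[-44,-21,-4.5,0,0],[-44,-21,-4.5,0,0],[-44,-21,-4.5,0,0],[-44,-21,-4.5,0,0],[-44,-21,-4.5,0,0],[-44,-21,-4.5,0,0],[-44,-21,-4.5,0,0],[0,0,0,-7.6,0],[0,0,0,-7.6,0],[0,0,0,0,0]])

```text
t: 1.35
eef_pos: [483.1, 336.8, 262.9]
tcp_rot: [-3.141, -0.0, -3.099]
ft_force: [-1.0, -0.1, -0.4]
opening: 0.996
grip_force: 0.0
```

Run:
```python
from h import *
snap('wrist','w1')
for p in ([458.5,356.2,105],[565,319,94],[430,315,78]): print(proj('w1',p))
i=cv2.imread('pics/w1.png');cv2.imwrite('pics/w1v.png',cv2.resize(i,(800,500),interpolation=cv2.INTER_CUBIC))
```

```text
[[339.31941798 160.44301412]]
[[300.88704531 249.59747862]]
[[301.32319041 128.76371086]]
```

View pics/w1v.png

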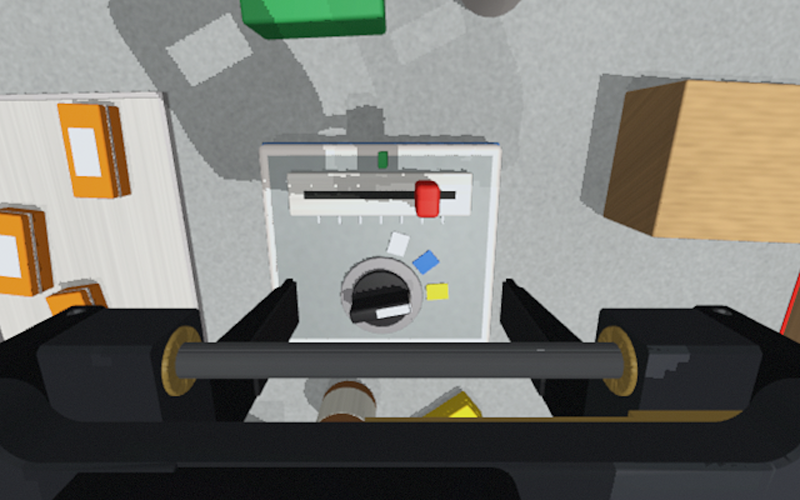

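The wrist view agrees with the measurements. The fader is at (427,195), the marker at (383,159) and the dial at (380,300), with its pointer near the yellow mark. I'll zoom once for precise values.

Run:
```python
from h import *
i=cv2.imread('pics/w1.png');cv2.imwrite('pics/w1z.png',cv2.resize(i[105:280,200:405],(800,683),interpolation=cv2.INTER_CUBIC)[:600])
```

```text
(no output)
```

View pics/w1z.png

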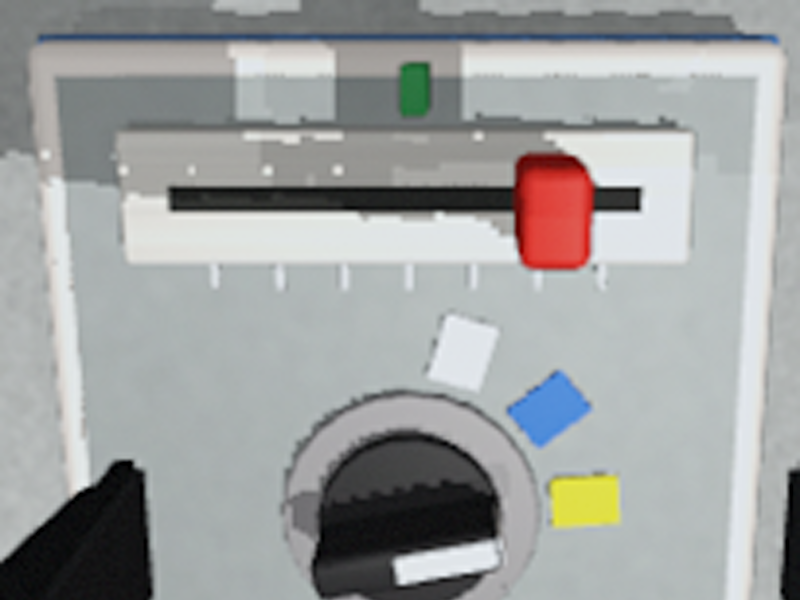

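Run:
```python
from h import *
np.set_printoptions(precision=1,suppress=True)
Z=lambda p: np.float64(p)/(800/205)+[200,105]
w='w1'
print(np.load('pics/w1.npz')['rot'])
f=atz(w,Z((555,212)),105);m=atz(w,Z((415,89)),78)
print('f',f,'m',m)
print('edge',atz(w,Z([(32,45),(782,45)]),50))
print('slot',atz(w,Z([(169,198),(641,198)]),64), 'ticks',atz(w,Z([(214,276),(409,276),(602,276)]),50))
print('stripe',atz(w,Z([(395,570),(500,550),(407,558)]),94),'disc',atz(w,Z([(411,520)]),64))
print('f tri',tri([(w,Z((555,212))),('top0',np.float64((135,279))/5+[190,145]),('side0',(np.float64((509,104))-[400,0])/(400/110)+[215,110])]))
print('wash/reagent top/jar/can',atz('top0',[(196,260)],170),atz('top0',[(235,122)],130),atz('top0',[(388,243)],75),atz('top0',[(427,245)],100), atz('top0',[(406,118)],95))
# cases from wrist (1.25 scale view): label centres
for p in((86,152),(8,255)): print(atz(w,np.float64(p)/1.25,34))
```

```text
[-3.1 -0.  -3.1]
f [[457.2 359.1 105. ]] m [[428.8 320.4  78. ]]
edge [[422.4 205.4  50. ]
 [413.1 427.9  50. ]]
slot [[464.2 248.3  64. ]
 [458.3 387.6  64. ]] ticks [[490.2 258.5  50. ]
 [487.7 319.3  50. ]
 [485.1 379.5  50. ]]
stripe [[566.8 319.4  94. ]
 [559.1 350.   94. ]
 [562.8 322.8  94. ]] disc [[563.7 322.8  64. ]]
f tri [458.6 358.1 101. ]
wash/reagent top/jar/can [[259.  411.7 170. ]] [[730.6 283.3 130. ]] [[ 292.2 -245.9   75. ]] [[ 283.  -378.3  100. ]] [[ 738.4 -323.4   95. ]]
[[436.1  30.9  34. ]]
[[544.8 -67.8  34. ]]
```

Request:
carry_out(motion=[[24,22,10,0,0],[0,0,45,0,0],[0,0,45,0,0],[0,0,45,0,0],[0,0,34,0,0],[0,0,0,0,0],[0,0,0,0,1],[0,0,0,0,1],[0,0,0,0,1],[0,0,0,0,1]])

```text
t: 2.4
eef_pos: [458.4, 358.5, 85.6]
tcp_rot: [3.14, 0.002, -3.1]
ft_force: [-1.2, -0.4, -0.3]
opening: 0.719
grip_force: 0.0
```

Request:
carry_out(motion=[[0,0,0,0,1],[0,0,0,0,1],[0,0,0,0,1],[0,0,0,0,1],[0,0,0,0,1],[0,0,0,0,1],[0,0,0,0,1],[0,0,0,0,1]])

```text
t: 3.2
eef_pos: [458.0, 358.3, 84.1]
tcp_rot: [3.141, 0.0, -3.1]
ft_force: [0.5, 0.8, -0.8]
opening: 0.208
grip_force: 30.0
```

Request:
carry_out(motion=[[0,-20,0,0,1],[0,-20,0,0,1],[0,-20,0,0,1],[0,-20,0,0,1],[0,-12,0,0,1],[0,-5,0,0,1],[0,-2,0,0,1],[0,0,0,0,1]])

```text
t: 4.0
eef_pos: [462.2, 259.4, 84.1]
tcp_rot: [-3.141, 0.0, -3.1]
ft_force: [1.8, -1.6, -2.6]
opening: 0.208
grip_force: 30.0
```

Request:
carry_out(motion=[[0,-2,0,0,1],[0,-1,0,0,1],[0,0,0,0,1]])

```text
t: 4.3
eef_pos: [462.2, 257.6, 84.1]
tcp_rot: [3.14, 0.001, -3.1]
ft_force: [0.2, 8.8, -4.9]
opening: 0.209
grip_force: 30.0
```

Request:
carry_out(motion=[[0,1.2,0,0,0.4],[0,0,0,0,0.4],[0,0,0,0,0.4],[0,0,0,0,0.4],[0,0,0,0,0.4],[0,0,-40,0,0.4],[0,0,-40,0,0.4],[-34.9,20,0,0,0.4],[-34.9,20,0,0,0.4],[-34.8,20,0,0,0.4],[0,0,0,0,0.4]])

```text
t: 5.4
eef_pos: [567.1, 323.4, 163.6]
tcp_rot: [3.141, 0.002, -3.1]
ft_force: [-1.4, -1.0, -0.9]
opening: 0.6
grip_force: 0.0
```

Request:
carry_out(motion=[[0,0,0,7.8,0.4],[0,0,0,7.8,0.4],[0,0,0,7.8,0.4],[0,0,0,7.8,0.4],[0,0,0,7.8,0.4],[0,0,0,7.8,0.4],[0,0,0,7.8,0.4],[0,0,0,7.8,0.4],[0,0,0,7.8,0.4],[0,0,0,7.8,0.4],[0,0,0,0,0.4]])

```text
t: 6.5
eef_pos: [563.8, 321.5, 164.1]
tcp_rot: [-3.141, 0.0, 1.82]
ft_force: [0.1, 0.6, 0.0]
opening: 0.602
grip_force: 0.0
```

Run:
```python
from h import *
snap('wrist','w2')
print(np.load('pics/w2.npz')['pos'],np.load('pics/w2.npz')['rot'],env.state()['joints'])
i=cv2.imread('pics/w2.png');cv2.imwrite('pics/w2v.png',cv2.resize(i,(800,500),interpolation=cv2.INTER_CUBIC))
```

```text
[563.79201036 321.5056167  164.08835844] [-3.14115247e+00  4.31082816e-05  1.81958761e+00] [4.16610915e-01 5.83559934e-01 1.55827349e+00 6.07220209e-05
 1.00012036e+00 1.62802294e-01]
```

View pics/w2v.png

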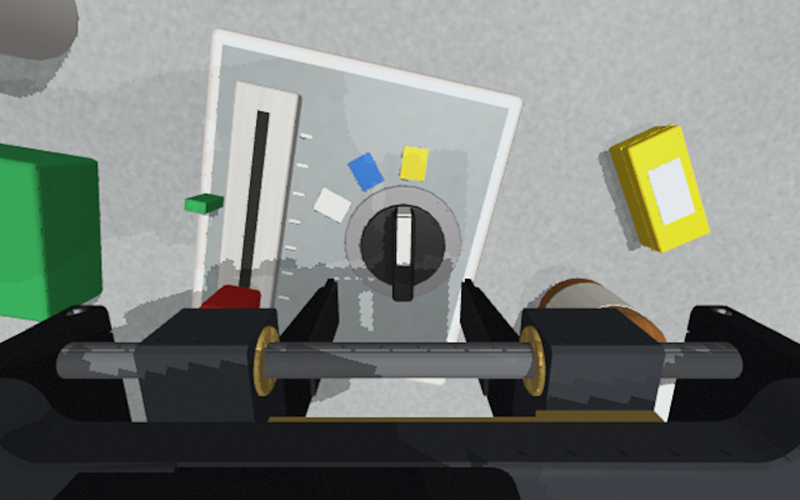

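The view shows the dial's bar parallel to the fingers at (403,250), with the pointer near yellow. I'll grip it.

Request:
carry_out(motion=[[0,0,44,0,0.4],[0,0,40,0,0.4],[0,0,3,0,0.4],[0,0,0,0,1],[0,0,0,0,1],[0,0,0,0,1],[0,0,0,0,1],[0,0,0,0,1],[0,0,0,0,1],[0,0,0,0,1],[0,0,0,0,1],[0,0,0,0,1]])

```text
t: 7.75
eef_pos: [565.9, 322.4, 77.8]
tcp_rot: [3.137, -0.001, 1.822]
ft_force: [7.4, 2.2, -2.1]
opening: 0.146
grip_force: 30.0
```

Request:
carry_out(motion=[[0,3,0,0,1],[0,0,0,-7.6,1],[0,0,0,-7.6,1],[0,0,0,-7.6,1],[0,0,0,-7.6,1],[0,0,0,-7.6,1],[0,0,0,-7.6,1],[0,0,0,-7.6,1],[0,0,0,-7.6,1],[0,0,0,0,1],[0,0,0,0,1]])

```text
t: 8.85
eef_pos: [566.0, 322.3, 77.8]
tcp_rot: [-3.14, -0.002, 2.883]
ft_force: [-6.3, -1.8, 8.8]
opening: 0.148
grip_force: 30.0
```

Request:
carry_out(motion=[[0,0,0,0,0.4],[0,0,0,0,0.4],[0,0,0,0,0.4],[0,0,0,0,0.4],[0,0,0,0,0.4],[0,0,-30,0,0.2],[0,0,-45,0,0],[0,0,-45,0,0],[0,0,-45,-7.4,0],[0,0,-45,-7.4,0],[0,0,-42,0,0]])

```text
t: 9.95
eef_pos: [566.9, 322.4, 331.5]
tcp_rot: [3.141, 0.001, -3.137]
ft_force: [-0.6, -0.4, 0.6]
opening: 0.982
grip_force: 0.0
```

Request:
carry_out(motion=[[-5,-48,0,0,0],[-5,-48,0,0,0],[-5,-48,0,0,0],[-5,-48,0,0,0],[-5,-48,0,0,0],[-5,-48,0,0,0],[-4,-44,0,0,0],[0,0,0,0,0],[0,0,0,0,0]])

```text
t: 10.85
eef_pos: [600.9, -10.3, 329.0]
tcp_rot: [3.141, -0.0, 3.139]
ft_force: [0.3, 0.7, 1.0]
opening: 1.001
grip_force: 0.0
```

Run:
```python
from h import *
snap('wrist','w3')
print(np.load('pics/w3.npz')['pos'],np.load('pics/w3.npz')['rot'],env.state()['joints'])
i=cv2.imread('pics/w3.png');cv2.imwrite('pics/w3v.png',cv2.resize(i,(800,500),interpolation=cv2.INTER_CUBIC))
```

```text
[600.89252729 -10.29449332 328.99859507] [ 3.14124404e+00 -2.58988914e-04  3.13912271e+00] [-1.25506447e-01  3.70688954e-01  1.46894516e+00  3.62335403e-04
  1.30214130e+00 -1.69541838e+00]
```

View pics/w3v.png

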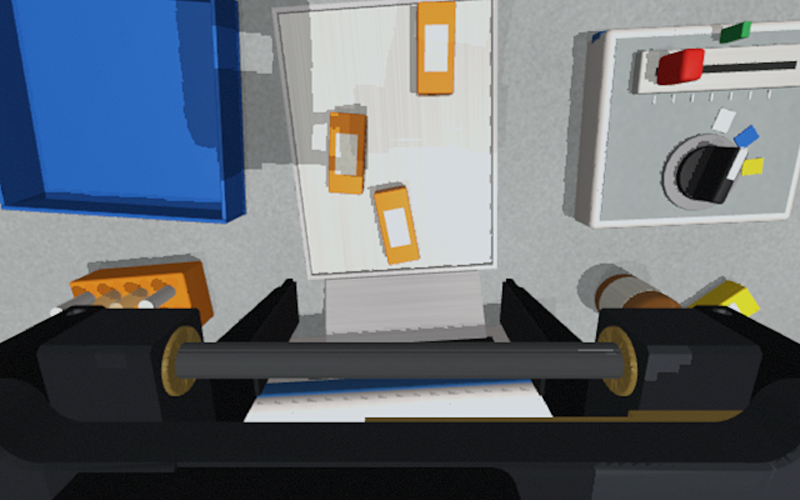

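The wrist view shows the fader at the zero end (680,65) and the dial pointer towards white (740,155). The case labels are at C (436,48), B (346,154) and A (398,229).

Run:
```python
from h import *
np.set_printoptions(precision=1,suppress=True)
w='w3'; C=lambda p:(np.float64(p)-[400,300])/3+[280,130]
V=lambda p:np.float64(p)/1.25
for n,v,c in(('A',(398,229),(523,372)),('B',(346,154),(571,438)),('C',(436,48),(492,527))):
    print(n,tri([(w,V(v)),('top0',C(c))]),atz(w,V(v),34))
for n,a,b in(('A',(388,188),(404,263)),('B',(349,112),(344,193)),('C',(437,2),(435,95))):
    P=atz(w,V([a,b]),34);d=P[1]-P[0];print(n,P.mean(0),np.hypot(*d[:2]),np.degrees(np.arctan2(d[1],d[0])))
P=atz(w,V([(735,170),(745,148)]),94);d=P[1]-P[0];print('pointer',np.degrees(np.arctan2(d[1],d[0]))%360,P)
print('tote far corners z60',atz(w,V([(245,215),(0,203)]),60),'near right', atz(w,V([(238,2)]),60))
c=snap('top','top1')
```

```text
A [606.1 -12.5 151.5] [[633.5 -11.5  34. ]]
B [547.3 -75.1  -5.6] [[545.8 -70.2  34. ]]
C [435.3  29.   30.4] [[436.3  29.6  34. ]]
A [630.4 -13.6  34. ] 93.62882373917576 11.485739709503456
B [545.4 -69.7  34. ] 90.11061229701319 -5.817681479964719
C [438.1  29.6  34. ] 90.17255108051779 -0.07902701823531058
pointer 166.7062178880987 [[560.  325.6  94. ]
 [538.6 330.6  94. ]]
tote far corners z60 [[ 610.8 -182.1   60. ]
 [ 596.4 -451.4   60. ]] near right [[ 400.1 -166.3   60. ]]
```

Request:
carry_out(motion=[[41,10,20,0,0],[41,10,20,0,0],[41,10,20,0,0],[41,10,20,0,0],[0,0,45,0,0],[0,0,45,0,0],[0,0,45,0,0],[0,0,45,0,0],[0,0,40,0,0],[0,0,14,0,0],[0,0,0,0,0]])

```text
t: 12.05
eef_pos: [436.2, 31.9, 13.7]
tcp_rot: [3.141, -0.003, -3.14]
ft_force: [-1.0, 0.3, 0.1]
opening: 1.001
grip_force: 0.0
```

Request:
carry_out(motion=[[0,0,0,0,1],[0,0,0,0,1],[0,0,0,0,1],[0,0,0,0,1],[0,0,0,0,1],[0,0,0,0,1],[0,0,0,0,1],[0,0,0,0,1],[0,0,0,0,1],[0,0,0,0,1]])

```text
t: 13.05
eef_pos: [437.0, 30.6, 15.1]
tcp_rot: [3.142, 0.0, 3.141]
ft_force: [-0.2, -0.7, 1.7]
opening: 0.418
grip_force: 30.0
```

Request:
carry_out(motion=[[0,0,-45,0,1],[0,0,-45,0,1],[0,0,-45,0,1],[0,0,-45,0,1],[-8,-45,-20,0,1],[-8,-45,0,0,1],[-8,-45,0,0,1],[-8,-45,0,0,1],[-8,-45,0,0,1],[-8,-45,0,0,1],[-5,-30,0,0,1],[0,0,0,0,1]])

```text
t: 14.25
eef_pos: [489.9, -272.6, 214.4]
tcp_rot: [-3.141, -0.0, 3.138]
ft_force: [-0.9, 0.0, -0.8]
opening: 0.422
grip_force: 30.0
```

Run:
```python
from h import *
snap('wrist','w4')
s=env.state();print(s['eef_pos'],s['tcp_rot'],s['opening'],s['grip_force'],s['joints'])
i=cv2.imread('pics/w4.png');cv2.imwrite('pics/w4v.png',cv2.resize(i,(800,500),interpolation=cv2.INTER_CUBIC))
```

```text
[ 489.49679332 -270.55275844  214.35075322] [ 3.14081016e+00 -8.45756604e-04  3.13885102e+00] 0.41885227884623044 29.999922215938568 [-6.23097227e-01  4.07084686e-01  1.73140505e+00  1.71888390e-04
  1.00424597e+00 -2.19124393e+00]
```

View pics/w4v.png

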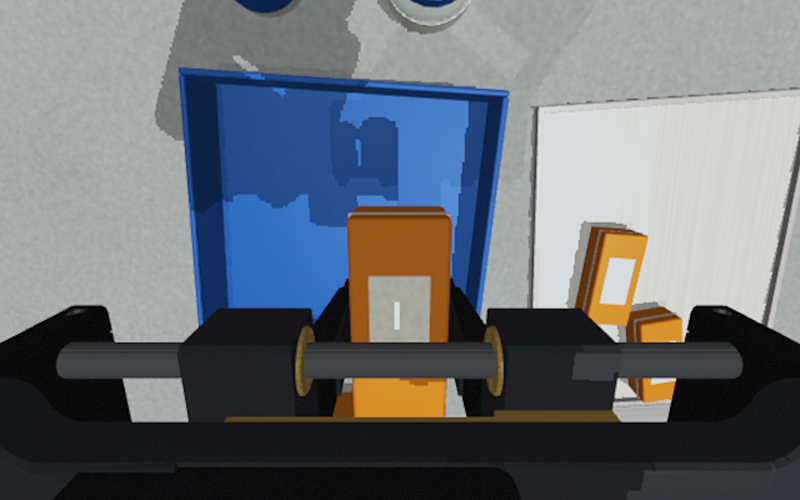

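The case is held. The tote's near rim corners are at (181,70) and (509,93). B and A are unmoved in the tray at the right.

Run:
```python
from h import *
np.set_printoptions(precision=1,suppress=True)
P=atz('w4',np.float64([(181,70),(509,93)])/1.25,60)[:,:2]
d=P[1]-P[0];a=np.arctan2(-d[0],d[1]);R=np.array([[np.cos(a),-np.sin(a)],[np.sin(a),np.cos(a)]])
c=P.mean(0)+R@[120,0]
print(P,np.hypot(*d),np.degrees(a),c)
for l in((50,60),(50,-60),(-55,0)): print(l,c+R@l)
```

```text
[[ 367.1 -434.7]
 [ 384.1 -189.2]] 246.09098902281633 -3.9712444516137477 [ 495.3 -320.3]
(50, 60) [ 549.4 -263.9]
(50, -60) [ 541.  -383.6]
(-55, 0) [ 440.5 -316.5]
```

Request:
carry_out(motion=[[-17,-36,0,0,1],[-17,-36,0,0,1],[-16,-37,0,3.3,1],[0,0,45,0,1],[0,0,45,0,1],[0,0,45,0,1],[0,0,40,0,1],[0,0,15,0,1],[0,0,7,0,1],[0,0,0,0,1],[0,0,0,0,1]])

```text
t: 15.4
eef_pos: [540.6, -378.7, 20.0]
tcp_rot: [-3.14, 0.002, 3.084]
ft_force: [0.4, -0.5, -0.2]
opening: 0.418
grip_force: 30.0
```

Request:
carry_out(motion=[[0,0,2.5,0,1],[0,0,0,0,0.35],[0,0,0,0,0.35],[0,0,0,0,0.35],[0,0,0,0,0.35],[0,0,-45,0,0.35],[0,0,-45,0,0.35],[0,0,-45,-3.3,0],[0,45,-45,0,0],[0,45,-45,0,0]])

```text
t: 16.4
eef_pos: [539.4, -307.3, 222.8]
tcp_rot: [-3.141, 0.0, 3.14]
ft_force: [0.2, -0.1, -0.1]
opening: 0.847
grip_force: 0.0
```

Request:
carry_out(motion=[[-10,44,-14,0,0],[-10,44,-14,0,0],[-10,44,-14,0,0],[-10,44,-14,0,0],[-10,44,-14,0,0],[-10,44,-14,0,0],[0,0,0,0,0],[0,0,0,0,0]])

```text
t: 17.2
eef_pos: [599.9, -42.9, 305.4]
tcp_rot: [-3.141, 0.0, -3.14]
ft_force: [0.3, -0.1, -0.1]
opening: 1.003
grip_force: 0.0
```

```bash
cat >> h.py <<'E'
def cases(f,z=34):
    h=cv2.cvtColor(cv2.imread(f'pics/{f}.png'),cv2.COLOR_BGR2HSV)
    m=cv2.inRange(h,(8,150,110),(22,255,255)); m=cv2.morphologyEx(m,cv2.MORPH_CLOSE,np.ones((15,15)))
    for c in cv2.findContours(m,cv2.RETR_EXTERNAL,cv2.CHAIN_APPROX_NONE)[0]:
        if cv2.contourArea(c)<300: continue
        P=atz(f,c[:,0],z)[:,:2].astype(np.float32); r=cv2.minAreaRect(P); b=cv2.boxPoints(r)
        e=max((b[1]-b[0],b[2]-b[1]),key=np.linalg.norm)
        print('case?',np.round(r[0],1),np.round(r[1],1),'ang',round(np.degrees(np.arctan2(e[1],e[0]))%180,1))
E
python3 - <<'E'
from h import *
snap('wrist','w5'); s=env.state(); print(s['eef_pos'],s['tcp_rot'])
cases('w5'); print('w3');cases('w3')
E
```

```text
[599.69696325 -43.84672921 305.06019692] [-3.14149783e+00 -4.81007652e-04 -3.14137783e+00]
case? [ 731.6 -331. ] [ 90.7 167.8] ang 98.2
case? [590.1 -44.9] [195.6  78.4] ang 29.5
case? [ 540.  -369.2] [56.5 88.5] ang 176.6
w3
case? [ 726.3 -331.6] [ 79.2 169.1] ang 97.5
case? [590.1 -45.3] [194.2  78.2] ang 28.9
case? [436.3  29. ] [90.8 38.1] ang 0.6
```

Request:
carry_out(motion=[[27,-13,30,0,0],[27,-13,35,0,0],[0,0,45,5.8,0],[0,0,45,0,0],[0,0,45,0,0],[0,0,45,0,0],[0,0,35,0,0],[0,0,10,0,0],[0,0,0,0,0]])

```text
t: 18.15
eef_pos: [545.0, -70.7, 14.5]
tcp_rot: [3.141, -0.003, 3.038]
ft_force: [-0.1, -1.3, -0.4]
opening: 1.001
grip_force: 0.0
```

Request:
carry_out(motion=[[0,0,0,0,1],[0,0,0,0,1],[0,0,0,0,1],[0,0,0,0,1],[0,0,0,0,1],[0,0,0,0,1],[0,0,0,0,1],[0,0,0,0,1],[0,0,0,0,1],[0,0,0,0,1],[0,0,0,0,1]])

```text
t: 19.25
eef_pos: [545.9, -69.7, 15.3]
tcp_rot: [3.141, 0.0, 3.04]
ft_force: [-0.7, -0.1, 0.8]
opening: 0.423
grip_force: 29.8
```

Request:
carry_out(motion=[[0,0,-45,0,1],[0,0,-45,0,1],[0,0,-45,-2.3,1],[-3,-45,0,0,1],[-3,-45,0,0,1],[-3,-45,0,0,1],[-3,-45,0,0,1],[-1,-13,0,0,1],[0,0,0,0,1],[0,0,45,0,1],[0,0,45,0,1],[0,0,0,0,1]])

```text
t: 20.45
eef_pos: [544.7, -260.0, 55.7]
tcp_rot: [3.137, -0.008, 3.081]
ft_force: [-0.7, 0.6, -0.3]
opening: 0.422
grip_force: 29.8
```

Request:
carry_out(motion=[[0,0,30,0,1],[0,0,10,0,1],[0,0,0,0,1],[0,0,0,0,1]])

```text
t: 20.85
eef_pos: [547.7, -263.0, 21.9]
tcp_rot: [-3.141, 0.001, 3.081]
ft_force: [-0.6, 0.1, -0.5]
opening: 0.421
grip_force: 29.8
```

Request:
carry_out(motion=[[0,0,4.5,0,1],[0,0,0,0,0.35],[0,0,0,0,0.35],[0,0,0,0,0.35],[0,0,0,0,0.35],[0,0,-45,0,0.35],[0,0,-45,0,0.35],[0,0,-45,-7.25,0],[0,0,-45,-7.25,0],[0,0,-45,0,0]])

```text
t: 21.85
eef_pos: [546.7, -263.0, 242.9]
tcp_rot: [-3.142, 0.0, -2.946]
ft_force: [0.9, 0.9, 0.3]
opening: 0.845
grip_force: 0.0
```

Run:
```python
from h import *
snap('wrist','w6'); s=env.state(); print(s['eef_pos'],s['tcp_rot'],s['joints'])
cases('w6')
snap('side','s6')
i=cv2.imread('pics/w6.png');j=cv2.imread('pics/s6.png')
A=np.zeros((600,480,3),np.uint8);A[:300]=cv2.resize(i,(480,300));A[300:]=cv2.resize(j[100:350,220:620],(480,300))
cv2.imwrite('pics/w6v.png',A)
```

```text
[ 548.67557999 -264.11428367  250.45837151] [-3.13464467  0.00751309 -2.94887225] [-5.57079915e-01  4.38184944e-01  1.57174763e+00  3.91639820e-05
  1.12142687e+00 -2.32058738e+00]
case? [ 754.  -309.7] [43.3 92.7] ang 94.7
case? [ 546.7 -263.8] [38.5 89.6] ang 177.7
case? [ 538.9 -376.4] [43.5 89.5] ang 176.7
```

View pics/w6v.png

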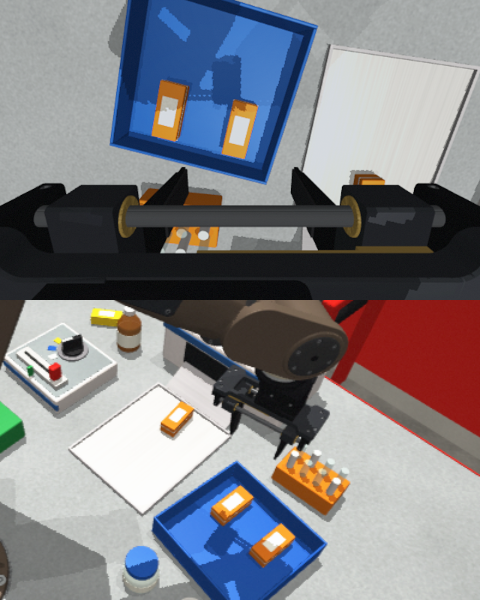

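The picture shows both cases flat in the tote at (170,108) and (240,128), and A alone in the tray.

Request:
carry_out(motion=[[-19,41,-12,0,0],[-19,41,-12,0,0],[-19,41,-12,0,0],[-18,42,-12,0,0],[-18,42,0,0,0],[0,0,0,0,0],[0,0,0,0,0]])

```text
t: 22.65
eef_pos: [598.8, -41.4, 288.2]
tcp_rot: [3.141, -0.001, -2.948]
ft_force: [0.1, -0.4, -0.1]
opening: 0.999
grip_force: 0.0
```

Run:
```python
from h import *
s=env.state(); snap('wrist','w7'); print(s['eef_pos'],s['tcp_rot'],env.state()['eef_pos'])
cases('w7')
```

```text
[598.79754934 -41.36040063 288.20556188] [ 3.14139342e+00 -8.31754260e-04 -2.94809822e+00] [598.73226904 -42.38441477 288.23698937]
case? [ 730.  -332.9] [ 86.4 169.6] ang 98.4
case? [630.4 -13.3] [88.1 37.9] ang 11.1
case? [ 547.6 -257.6] [49.3 88.1] ang 177.8
case? [ 539.8 -369.2] [56.7 88.3] ang 176.7
```

Request:
carry_out(motion=[[-36.6,22.4,20,0,0],[0,0,45,0,0],[0,0,45,0,0],[0,0,45,0,0],[0,0,45,0,0],[0,0,45,0,0],[0,0,28,0,0],[0,0,0,0,0],[0,0,0,0,0]])

```text
t: 23.6
eef_pos: [630.3, -14.9, 15.2]
tcp_rot: [3.141, -0.001, -2.952]
ft_force: [-0.8, -0.1, -0.7]
opening: 1.0
grip_force: 0.0
```

Request:
carry_out(motion=[[0,0,0,0,1],[0,0,0,0,1],[0,0,0,0,1],[0,0,0,0,1],[0,0,0,0,1],[0,0,0,0,1],[0,0,0,0,1],[0,0,0,0,1],[0,0,0,0,1],[0,0,0,0,1],[0,0,0,0,1]])

```text
t: 24.7
eef_pos: [630.6, -13.2, 15.8]
tcp_rot: [3.141, 0.0, -2.95]
ft_force: [0.2, 0.2, 1.0]
opening: 0.42
grip_force: 30.0
```

Request:
carry_out(motion=[[0,0,-45,0,1],[0,0,-45,0,1],[0,0,-45,7.3,1],[0,0,0,7.2,1],[21.7,-39.4,0,0,1],[21.7,-39.4,0,0,1],[21.7,-39.4,0,0,1],[21.7,-39.4,0,0,1],[21.7,-39.4,0,0,1],[21.7,-39.4,0,0,1],[21.7,-39.4,0,0,1],[21.7,-39.4,0,0,1]])

```text
t: 25.9
eef_pos: [436.7, -318.6, 150.9]
tcp_rot: [-3.142, 0.0, 3.08]
ft_force: [1.1, -0.6, -0.0]
opening: 0.422
grip_force: 30.0
```

Request:
carry_out(motion=[[0,0,0,0,1],[0,0,45,0,1],[0,0,45,0,1],[0,0,30,0,1],[0,0,8,0,1],[0,0,0,0,1],[0,0,0,0,1]])

```text
t: 26.6
eef_pos: [438.6, -317.4, 24.0]
tcp_rot: [-3.141, 0.001, 3.08]
ft_force: [-0.0, 0.3, 0.0]
opening: 0.418
grip_force: 30.0
```

Request:
carry_out(motion=[[0,0,6.5,0,1],[0,0,0,0,0.35],[0,0,0,0,0.35],[0,0,0,0,0.35],[0,0,0,0,0.35],[0,0,-45,0,0.35],[0,0,-45,0,0.35],[-20,0,-45,0,0],[-45,0,-45,0,0],[-45,0,-45,0,0],[0,0,-20,0,0],[0,0,0,0,0]])

```text
t: 27.8
eef_pos: [529.7, -323.0, 244.6]
tcp_rot: [-3.139, 0.004, 3.081]
ft_force: [-0.3, -0.1, 0.0]
opening: 0.984
grip_force: 0.0
```

Run:
```python
from h import *
s=env.state(); snap('wrist','w8'); snap('side','s8'); print(s['eef_pos'],s['tcp_rot'],env.state()['eef_pos'])
cases('w8',35)
i=cv2.imread('pics/w8.png');j=cv2.imread('pics/s8.png')
A=np.zeros((600,480,3),np.uint8);A[:300]=cv2.resize(i,(480,300));A[300:]=cv2.resize(j[100:350,220:620],(480,300))
cv2.imwrite('pics/w8v.png',A)
```

```text
[ 529.65946472 -322.97977929  244.59641285] [-3.13912602  0.00381397  3.08107627] [ 527.90612095 -322.50149949  241.28883604]
case? [ 733.4 -336. ] [150.6  49.9] ang 86.5
case? [ 552.7 -423. ] [43.9 90.6] ang 176.1
case? [ 545.5 -264.2] [39.1 90.1] ang 177.7
case? [ 439.2 -318.1] [38.6 87.8] ang 176.4
```

View pics/w8v.png

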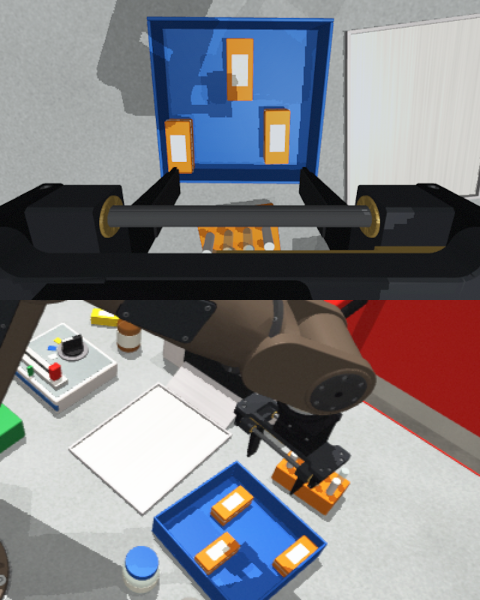

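All three cases are flat in the tote at (240,65), (178,145) and (277,135). One was knocked to the wall but is still flat and inside. Now to the fader.

Request:
carry_out(motion=[[0,0,-10,-5.9,0],[2.3,44,0,0,0],[2.3,44,0,0,0],[2.3,44,0,0,0],[2.3,44,0,0,0],[2.3,44,0,0,0],[2.3,44,0,0,0],[2.3,44,0,0,0]])

```text
t: 28.7
eef_pos: [498.1, -14.3, 250.6]
tcp_rot: [3.141, -0.003, -3.101]
ft_force: [0.5, 0.6, -0.6]
opening: 1.001
grip_force: 0.0
```

Request:
carry_out(motion=[[2.3,44,0,0,0],[2.3,44,0,0,0],[2.3,44,0,0,0],[2.3,44,0,0,0],[2.3,44,0,0,0],[2.3,44,0,0,0],[2.3,42,0,0,0],[0,0,0,0,0],[0,0,0,0,0]])

```text
t: 29.6
eef_pos: [469.9, 289.2, 250.5]
tcp_rot: [-3.14, -0.003, -3.099]
ft_force: [-0.5, 0.1, -0.3]
opening: 0.998
grip_force: 0.0
```

Run:
```python
from h import *
s=env.state(); snap('wrist','w9'); print(s['eef_pos'],s['tcp_rot'])
i=cv2.imread('pics/w9.png')
np.set_printoptions(precision=1,suppress=True)
h=cv2.cvtColor(i,cv2.COLOR_BGR2HSV)
def blob(m,n,z):
    for c in cv2.findContours(m,cv2.RETR_EXTERNAL,cv2.CHAIN_APPROX_NONE)[0]:
        if 40<cv2.contourArea(c): print(n,cv2.boundingRect(c),atz('w9',cv2.minAreaRect(c)[0],z))
blob(cv2.inRange(h,(0,150,60),(6,255,255)),'red',105); blob(cv2.inRange(h,(50,120,40),(80,255,255)),'green',78)
cv2.imwrite('pics/w9v.png',cv2.resize(i[90:300,190:450],(743,600),interpolation=cv2.INTER_CUBIC))
```

```text
[469.93133379 289.21570943 250.4747086 ] [-3.14037601e+00 -2.58779149e-03 -3.09865820e+00]
red (280, 160, 21, 31) [[459.8 259.2 105. ]]
green (345, 136, 8, 14) [[427.8 318.   78. ]]
green (234, 0, 119, 43) [[314.7 257.1  78. ]]
```

View pics/w9v.png

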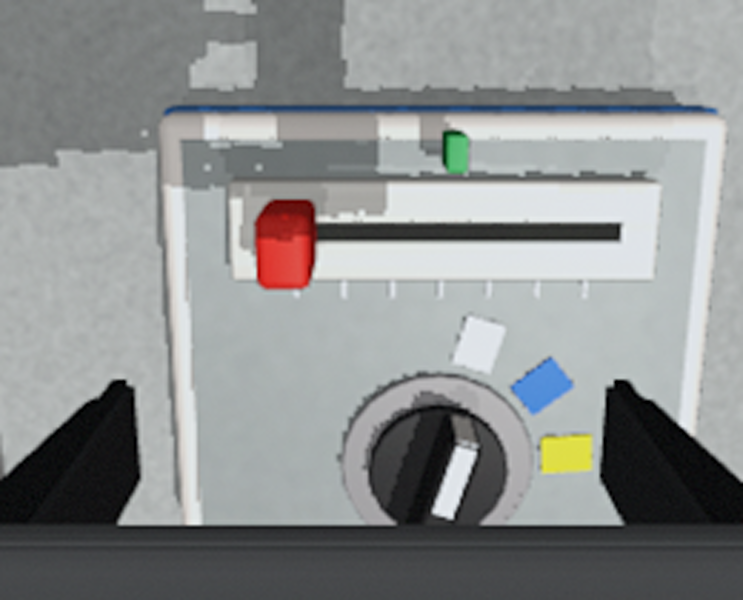

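Request:
carry_out(motion=[[9,-31,20,0,0.3],[0,0,45,0,0.3],[0,0,45,0,0.3],[0,0,45,0,0.3],[0,0,12,0,0.3],[0,0,0,0,1],[0,0,0,0,1],[0,0,0,0,1],[0,0,0,0,1],[0,0,0,0,1],[0,0,0,0,1],[0,0,0,0,1]])

```text
t: 30.85
eef_pos: [463.2, 258.1, 85.4]
tcp_rot: [3.141, 0.001, -3.1]
ft_force: [-0.1, 0.1, 3.8]
opening: 0.207
grip_force: 30.0
```

Request:
carry_out(motion=[[0,0,0,0,1],[0,0,0,0,1],[0,0,0,0,1],[0,0,0,0,1]])

```text
t: 31.25
eef_pos: [463.2, 258.1, 85.4]
tcp_rot: [3.141, 0.0, -3.1]
ft_force: [-1.2, -0.0, 5.4]
opening: 0.209
grip_force: 30.0
```

Request:
carry_out(motion=[[0,20,0,0,1],[0,20,0,0,1],[0,15,0,0,1],[0,5,0,0,1],[0,2,0,0,1],[0,0,0,0,1],[0,0,0,0,1],[0,0,0,0,1]])

```text
t: 32.05
eef_pos: [460.6, 320.3, 85.5]
tcp_rot: [3.141, 0.0, -3.1]
ft_force: [-2.0, 0.9, 6.3]
opening: 0.208
grip_force: 30.0
```

Request:
carry_out(motion=[[0,0,0,0,0.4],[0,0,0,0,0.4],[0,0,0,0,0.4],[0,0,0,0,0.4],[0,0,0,0,0.4],[0,0,-45,0,0.4],[0,0,-45,0,0.4],[0,0,-45,0,0],[0,0,-25,0,0],[0,0,0,0,0],[0,0,0,0,0]])

```text
t: 33.15
eef_pos: [460.4, 319.8, 245.0]
tcp_rot: [3.141, 0.0, -3.1]
ft_force: [-0.7, 0.8, -0.9]
opening: 0.878
grip_force: 0.0
```

Run:
```python
from h import *
s=env.state(); snap('wrist','w10'); print(s['eef_pos'],s['tcp_rot'])
i=cv2.imread('pics/w10.png')
np.set_printoptions(precision=1,suppress=True)
h=cv2.cvtColor(i,cv2.COLOR_BGR2HSV)
for m,n,z in((cv2.inRange(h,(0,150,60),(6,255,255)),'red',105),(cv2.inRange(h,(50,120,40),(80,255,255)),'green',78)):
    for c in cv2.findContours(m,cv2.RETR_EXTERNAL,cv2.CHAIN_APPROX_NONE)[0]:
        if 40<cv2.contourArea(c): print(n,cv2.boundingRect(c),atz('w10',cv2.minAreaRect(c)[0],z))
cv2.imwrite('pics/w10v.png',cv2.resize(i[90:240,220:420],(800,600),interpolation=cv2.INTER_CUBIC))
```

```text
[460.38636385 319.84886213 244.96954263] [ 3.14134227e+00  3.20595896e-04 -3.10013600e+00]
red (310, 168, 20, 32) [[456.8 319.8 105. ]]
green (317, 143, 7, 15) [[427.2 319.2  78. ]]
green (201, 0, 121, 49) [[310.9 258.6  78. ]]
```

View pics/w10v.png

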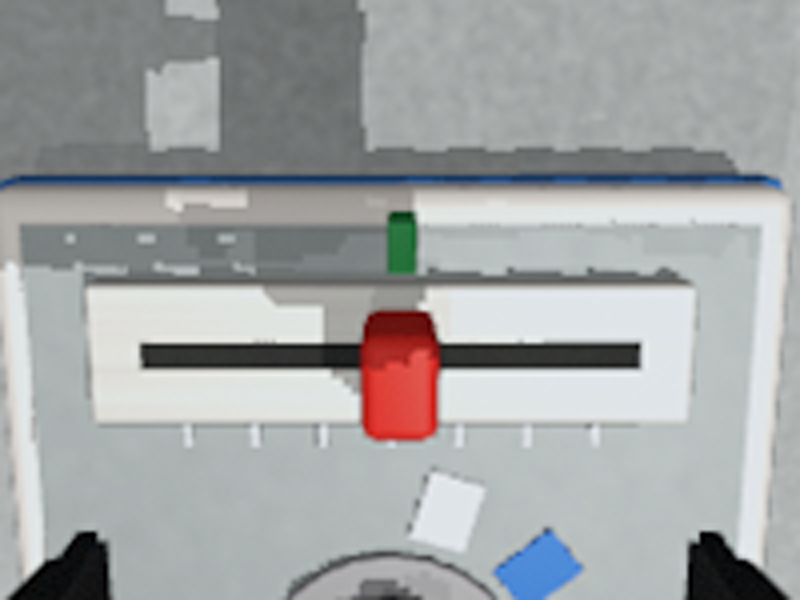

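The fader (400,375) and the marker (402,243) are level, to about 0.6 mm. Next is the dial.

Request:
carry_out(motion=[[-35.2,-0.6,0,0,0.4],[-35.2,-0.6,0,0,0.4],[-35.2,-0.6,0,0,0.4],[0,0,0,8.5,0.4],[0,0,20,8.5,0.4],[0,0,45,0,0.4],[0,0,45,0,0.4],[0,0,45,0,0.4],[0,0,12,0,0.4],[0,0,0,0,0.4],[0,0,0,0,0.4]])

```text
t: 34.3
eef_pos: [566.7, 322.8, 78.8]
tcp_rot: [3.141, 0.001, 2.886]
ft_force: [-0.6, 0.2, 0.5]
opening: 0.596
grip_force: 0.0
```

Request:
carry_out(motion=[[0,0,0,0,1],[0,0,0,0,1],[0,0,0,0,1],[0,0,0,0,1],[0,0,0,0,1],[0,0,0,0,1],[0,0,0,0,1],[0,0,0,0,1],[0,0,0,0,1],[0,0,0,0,1]])

```text
t: 35.3
eef_pos: [566.1, 322.4, 78.2]
tcp_rot: [-3.141, -0.0, 2.886]
ft_force: [-1.3, -4.1, 4.0]
opening: 0.142
grip_force: 30.0
```

Request:
carry_out(motion=[[0,0,0,7,1],[0,0,0,7,1],[0,0,0,7,1],[0,0,0,7,1],[0,0,0,6.5,1],[0,0,0,0,1],[0,0,0,0,1],[0,0,0,0,1]])

```text
t: 36.1
eef_pos: [566.1, 322.4, 78.1]
tcp_rot: [-3.141, 0.0, 2.287]
ft_force: [-0.6, -5.2, 4.1]
opening: 0.145
grip_force: 30.0
```

Request:
carry_out(motion=[[0,0,0,0,0.4],[0,0,0,0,0.4],[0,0,0,0,0.4],[0,0,0,0,0.4],[0,0,0,0,0.4],[0,0,-40,0,0.4],[0,0,-45,0,0.4],[0,0,-45,0,0],[0,0,-45,0,0],[-10,0,-10,0,0],[0,0,0,0,0],[0,0,0,0,0]])

```text
t: 37.3
eef_pos: [572.3, 314.6, 261.6]
tcp_rot: [-3.14, -0.001, 2.284]
ft_force: [-0.4, -0.4, -0.9]
opening: 0.959
grip_force: 0.0
```

Run:
```python
from h import *
s=env.state(); snap('wrist','w11');snap('side','s11'); snap('top','t11'); print(s['eef_pos'],s['tcp_rot'])
A=np.zeros((600,800,3),np.uint8);A[:300,:480]=cv2.resize(cv2.imread('pics/w11.png'),(480,300))
A[300:,:480]=cv2.resize(cv2.imread('pics/s11.png')[100:350,220:620],(480,300));A[:300,480:]=cv2.resize(cv2.imread('pics/t11.png')[120:300,180:372],(320,300))
A[300:,480:]=cv2.resize(cv2.imread('pics/t11.png')[140:240,350:457],(320,300))
cv2.imwrite('pics/fin.png',A)
```

```text
[572.31004074 314.63482889 261.55135348] [-3.13983634e+00 -7.26095044e-04  2.28378622e+00]
```

View pics/fin.png

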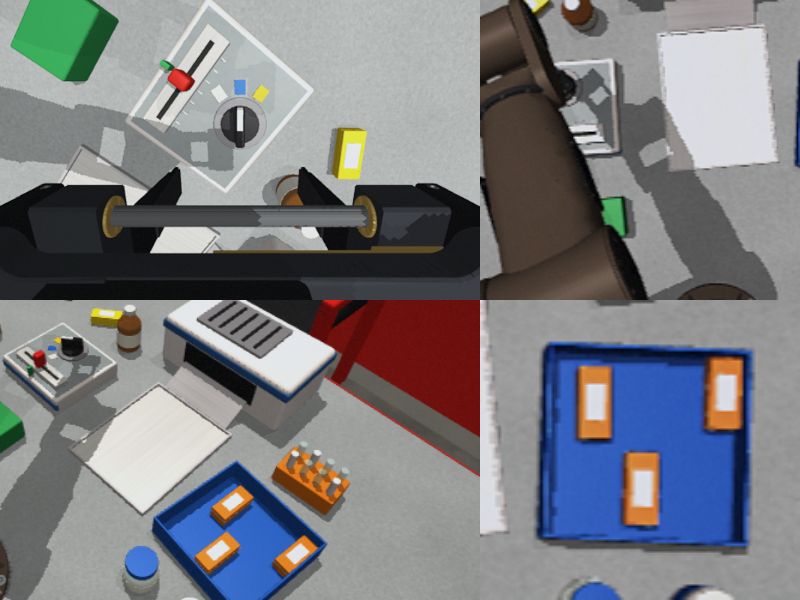

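The pointer at (240,118) aims at the blue mark (240,87). The fader is level with the marker, all three cases lie flat in the tote, and the arm is clear of everything. I'll hand in.

```bash
python3 -c "
from cell import env; print(env.job_done())"
```

```text
the job is handed in; nothing more can be done
None
```

I handed in the job after about 37 s of robot time, with all five steps done in order: the three orange cases (only three were present) are flat in the tote, the fader is level with the green marker to about 1 mm, and the dial points at blue; the hand-in returned no verdict.

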